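# Counter-hold the hidden bolt head behind the bracket

## Robot

A 6-joint arm with a two-finger parallel gripper is mounted at the origin on the work surface. World frame = base frame: x ahead of the robot, y to its left, z up, the work surface at z = 0. Lengths are in m, angles in rad, forces in N, time in s.
With the tool pointing down it reaches from about 0.375 to 0.975 m from the base axis. Payload 3.8 kg.
Tool frame: the origin (TCP) lies midway between the tips of the shut fingers; the grasp point (between the pads) lies 19 mm behind it; x points along the fingers, z is the direction in which the jaws open and shut, and the axes are right-handed (so a half turn about x gives the same grasp; the last joint's range is limited). The gripper opens to 85 mm and grips with 20 to 120 N. Pads are 22 mm wide; open, the fingers measure 114 mm over their backs; the gripper's body (76 mm by 85 mm) begins 54 mm behind the grasp point. The pads swing forward as they close: fully open they stand 13 mm farther back than shut.
Start: joints at [-1.228, 0.264, 1.604, -0, 1.274, -0.037], TCP at [0.25, -0.627, 0.231] pointing down, gripper open.
Joint ranges: [-2.63, 2.63], [-0.94, 2.18], [0.31, 2.57], [-1.31, 4.45], [0, 2.66], [-2.55, 2.55]. Speed limits (rad/s): [2.57, 2.57, 3.14, 3.14, 3.14, 3.14].

## Interface

Orientations are given as a rotation vector (axis times angle).
In Python, from workcell import * gives the robot as it stands. The module is installed in compiled form; this text tells all that it offers.
- The arm moves only by the tool carry_out, never from a script. Its arguments are lists of equal length, an entry for each row: "offset": the shift along the tool's x, y, z in cm, a list of three; "delta_rot": the turn, a rotation vector about the tool's x, y, z in degrees, a list of three. A call has exactly 5 rows; each row shifts and turns the commanded pose from where the row before left it, along the tool's axes as they then stand; what a row does not reach is not made up. A row lasts 1/12 s, in which the tool goes at most 41.7 mm and 7.16 degrees, less where a joint would pass 70% of its speed; a pose out of reach is approached as far as the arm can. A call is refused whole if a number of a shift passes 4.17 or a number of a turn 7.16, either way. A call with a gripper value outside its range is refused whole. "fingers" is the opening, from -1 (shut) to 1 (fully open), set as the call begins (left out, the last holds). The fingers move at their own pace and stop on an object; "newtons" is the grip in N (left out, the last holds). Time passes only in rows, so rows that do not move let the fingers close, or fill a call up. It gives the time, the measured TCP pose, the force and the opening at its end, in the units of the state.
- read_state(): the state, without advancing time (a new reading comes with each control period).
- read_camera(name): name is "scene" or "top" or "wrist"; returns (picture, depth): 420x560x3 uint8, red, green, blue; 420x560 float32, m along the optical axis (not along the pixel's ray), 0 where there is no reading.
- get_calibration(name): a dict with "fx", "fy", "cx", "cy" (pixels), "R" (3x3) and "t" (3): a world point X has camera coordinates R X + t; the wrist camera has in their place "mount" (4x4, takes a point from camera to tool coordinates, whose origin is the TCP and whose axes are the tool frame's). Camera axes: x right, y down, z forward; pixel columns grow to the right and rows downward; lengths in m; the calibration is good to about 2 mm. The wrist camera is an equidistant fisheye: a pixel r from the principal point sees the ray r / f radians off the axis. A picture is of the moment at which its call begins: read the wrist's pose just before it. get_calibration takes no time and is no camera call.
- finish_job(): hands the job in, once; it reports no verdict.
The state is a dict: "time": time; "q": joint angles; "joint_vel": joint speeds; "joint_torque": joint torques, N m; "tool_pos": TCP position; "tcp_rot": TCP orientation; "wrist_force": force on the tool from outside, world axes, zero at the start; "torque": the same for the moment, N m; "width": opening from 0.0 (shut) to 1.0 (fully open).
Only numpy, scipy, OpenCV 4.12 (cv2) and the standard library are available. Lean on these libraries where they do the work, as an engineer would, in place of code of your own. Each camera call takes 0.05 s, during which the arm holds its last target. There are 200 camera calls.

## Task

A spanner left on a nut is slowly sinking and dragging its bolt round with it. First swing the bench lamp to either side by its upright handle until the middle of its shade is well clear (more than 15 cm, seen from above) of that bolt, and let it stay there; then reach down into the gap behind the steel bracket, grasp the hex head of the bolt that carries the spanner and hold it firmly so that it stops turning. Finish while still holding the head, and do not disturb the loose things lying on the bench.

Things in the scene. Friction and masses are not known exactly. Their poses are not given: they have to be found in the camera images.
- stand: Fixed stand on a plywood foot 18 mm high: upright steel plate 6 mm thick, 200 mm wide, top 140 mm above the bench; behind it, over an open-topped 44 mm gap, a plywood backboard 18 mm thick, 220 mm wide, top at 138 mm. Origin: on the bench under the middle of the plate's gap-side face; x from plate across the gap (0 to 44 mm), y along the plate, z up. Turned up to 0.25 rad, x away from the robot.
- head (a point): Centre of the hex head of the bolt with the spanner: mid-gap, 22 mm from the plate, 110 mm above the bench, 40 mm left or right of the plate's middle (at random). 24 mm across flats, 28 across corners, 14 thick along the bolt. Axes turn with it: x is the bolt axis (the stand's x), two flats face along y. A like head on a 20 mm shank, fixed, no spanner, is 80 mm away along the gap.
- bolt (a joint): Turn of bolt, nut and spanner (rad). 0: spanner level, its handle (112 mm long, 20 mm in front of the plate) along the stand's +y, two head flats upright, facing along y. Positive: handle up. Starts 0.25 to 0.45, sinks 0.01 to 0.015 rad/s (0.03 Nm, as in thick grease) to a stop at -0.9. A firm grip (40 N or more is ample) closing along the stand's y holds it as it is, even 0.3 rad off the flats.
- seat: The fixed washers that carry that same bolt, with its head, nut and spanner. Origin on the bolt axis at the plate's gap-side face; axes as the stand's. The head lies 15 to 29 mm from there along x.
- lamp_handle (a point): Middle of the lamp's upright round black handle, 24 mm thick, free from 248 to 304 mm above the bench, on the centre line of the round grey shade below it (92 mm across, 199 to 248 mm above the bench). An arm 16 mm wide, its top at 246 mm, leads from shade to post. At the start the shade hangs over the gap, in a hand's way.
- lamp_pivot (a point): Point on the upright axis of the lamp's fixed post (18 mm thick, foot 120 mm across, beyond the stand) at the height of lamp_handle. The handle goes round it at a radius of 260 mm.
- lamp_arm (a joint): Swing of the lamp arm about its post (rad): near 0 at the start, the arm pointing towards the robot; positive counter-clockwise seen from above (shade goes to the robot's right, -y). Range -1.4 to 1.4. Stiff: some 2 N at the handle moves it; it stays where it is left.
- rotor_mid (a point): Middle of a loose green four-bladed plastic fan rotor, 106 mm across, 14 mm high, lying on the bench. Bystander.
- screwdriver_grip (a point): Handle of a loose screwdriver lying on the bench. Bystander.
- tape_mid (a point): Middle of a loose roll core (cardboard ring, 76 mm across, 24 mm high) lying on the bench. Bystander.

How it is judged:
On the way, in this order (a step that is already met when the one before it is completed fails the run):
1. the lamp's shade is swung clear of the bolt (more than 150 mm) and stays there (horizontal distance between lamp_handle and head above 0.15 m and velocity of joint lamp_arm between -0.03 and 0.03 rad/s), for 0.2 s.
2. the head of the bolt with the spanner is gripped between the fingers and no longer turns (contact force between the fingers and seat above 5 N and distance between the grasp point and head below 0.025 m and velocity of joint bolt between -0.004 and 0.004 rad/s), for 0.5 s.
At the end, for the whole second after the job is handed in: The bolt head is between the fingers (grasp point within 25 mm of its centre, over 5 N of contact with the bolt); the bolt turns slower than 0.004 rad/s and is above -0.6 rad; the lamp stands still, its handle over 150 mm (from above) from the bolt head (all of step 1 and all of step 2 and value of joint bolt above -0.6 rad); the arm keeps its last pose, push and grip.
It fails at once if a loose thing on the bench was moved by more than 30 mm (distance of any of rotor_mid, screwdriver_grip, tape_mid from where it was at the start of the episode above 0.03 m).
It also fails if it takes over 54 s, if anything falls off the work surface, if the arm or the gripper's body presses on something with over 40 N, if the wrist force passes 120 N, or if a joint passes its speed limit or range.

## Working session

There is one attempt and no reset: what is moved stays moved. The work goes in short steps, Python scripts to look and compute and a tool call to move; the robot and the scene stay as the last step left them, time stands still between calls to the robot, and variables do not carry over. Pictures are saved under pics/ and viewed, about 8 in all and at most 12, crops included, and the job is handed in when it is done.

Besides the shell and the picture viewer there is one more tool, called by a JSON object that holds its "op" and its "data". carry_out: Moves the arm, as the interface text tells. Its arguments: {"type":"object","properties":{"offset":{"type":"array"},"delta_rot":{"type":"array"},"fingers":{"type":"number"},"newtons":{"type":"number"}},"required":["offset","delta_rot"]}

```bash
mkdir -p pics
cat > h.py <<'E'
from workcell import *
import numpy as np, cv2
from scipy.spatial.transform import Rotation as Ro
def pts(name,depth,cal):
    v,u=np.mgrid[0:420,0:560]
    c=np.stack([(u-cal["cx"])/cal["fx"]*depth,(v-cal["cy"])/cal["fy"]*depth,depth],-1)
    return (c-np.array(cal["t"]))@np.array(cal["R"])
E
python3 - <<'E'
from h import *
s=read_state(); print(s)
for n in("scene","top"):
    p,d=read_camera(n); c=get_calibration(n); print(n,c)
    np.savez(n,p=p,d=d); cv2.imwrite(f"pics/{n}.png",cv2.cvtColor(p,cv2.COLOR_RGB2BGR))
print(get_calibration("wrist"))
E
```

```text
{'time': 0.0, 'q': array([-1.22791954e+00,  2.64762212e-01,  1.60537847e+00, -8.53005822e-06,
        1.27369304e+00, -3.69094998e-02]), 'joint_vel': array([-0.00076357, -0.00070397, -0.00031679,  0.00115648, -0.00134773,
        0.00065551]), 'joint_torque': array([ 5.35848030e-04, -5.15114129e+01, -3.67311859e+01,  2.87192133e-04,
        1.30734299e-02, -5.53682668e-06]), 'tool_pos': array([ 0.24998108, -0.62621723,  0.22995351]), 'tcp_rot': array([ 0.92638053,  1.36712801, -0.92420621]), 'wrist_force': array([-0.03384018,  0.47772837, -0.3855851 ]), 'torque': array([-0.03732041,  0.01818511, -0.02487401]), 'width': 0.999575171963761}
scene {'fx': 536.6376262938142, 'fy': 536.6376262938142, 'cx': 273.83928139221916, 'cy': 215.08718727516384, 'R': array([[-0.78807894,  0.61525757,  0.01974115],
       [ 0.41295947,  0.55219521, -0.72425474],
       [-0.45650418, -0.56261761, -0.68924985]]), 't': array([ 0.430354 , -0.075247 ,  1.9306942])}
top {'fx': 437.21811138918906, 'fy': 437.21811138918906, 'cx': 287.2884216125306, 'cy': 210.24170699946905, 'R': array([[ 9.90735596e-02, -9.95079650e-01, -9.58976232e-04],
       [-9.74916350e-01, -9.68729183e-02, -2.00384001e-01],
       [ 1.99305143e-01,  2.07876779e-02, -9.79716966e-01]]), 't': array([-0.04642931,  0.56425896,  1.12176936])}
{'fx': 325.19226210127806, 'fy': 325.19226210127806, 'cx': 274.2107115039742, 'cy': 211.17015860276877, 'mount': array([[ 3.65581673e-05, -2.83939536e-01,  9.58842186e-01,
        -1.42278320e-01],
       [-4.34468908e-04, -9.58842101e-01, -2.83939494e-01,
         7.19550755e-02],
       [ 9.99999905e-01, -4.06206810e-04, -1.58416410e-04,
         1.27394718e-03],
       [ 0.00000000e+00,  0.00000000e+00,  0.00000000e+00,
         1.00000000e+00]])}
```

View pics/scene.png

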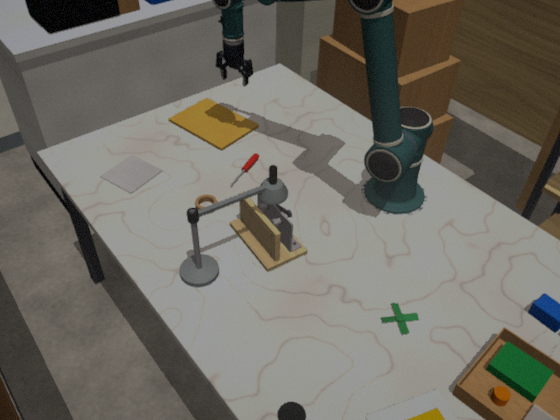

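View pics/top.png

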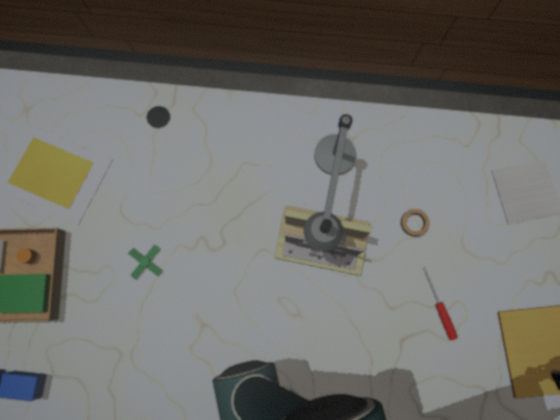

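The scene view shows the shade over the stand at (272,190), with the spanner in front of the plate near (285,212). In the top view the handle is at (326,226), the post at (345,119) and the foot's corners at about (283,206), (275,260), (365,276) and (373,221). Next I'll measure these and enlarge the stand.

Run:
```python
from h import *
C=[]
for n,(a,b,c_,e) in (("scene",(150,280,220,320)),("top",(190,290,260,390))):
    z=np.load(n+".npz"); P=pts(n,z["d"],get_calibration(n)); np.save(n+"P",P)
    C.append(cv2.resize(cv2.cvtColor(z["p"][a:b,c_:e],cv2.COLOR_RGB2BGR),(400,int(400*(b-a)/(e-c_))),interpolation=cv2.INTER_CUBIC))
    h=P[...,2]; ok=(z["d"]>0)&(P[...,0]>.35)&(abs(P[...,1])<.35)&(P[...,0]<1.1)
    for nm,lo,hi in(("handle",.296,.309),("handle mid",.255,.295),("shade/arm",.2,.247),("platetop",.134,.144),("low",.012,.022)):
        m=ok&(h>lo)&(h<hi)
        q=P[m]; print(n,nm,len(q), q.mean(0).round(3), q.min(0).round(3),q.max(0).round(3)) if len(q) else print(nm,0)
    m=(ok&(h>.13)&(h<.145)).astype(np.uint8)
    k,l,st,ce=cv2.connectedComponentsWithStats(m)
    for i in range(1,k):
        if st[i,4]>15:
            q=P[l==i][:,:2]; r=cv2.minAreaRect(q.astype(np.float32)); print(st[i],np.round(r[0],4),np.round(r[1],4),r[2])
H=max(x.shape[0] for x in C)
cv2.imwrite("pics/c.png",np.hstack([cv2.copyMakeBorder(x,0,H-x.shape[0],0,0,0) for x in C]))
```

```text
scene handle 50 [ 0.498 -0.078  0.303] [ 0.486 -0.091  0.297] [ 0.509 -0.066  0.308]
scene handle mid 144 [ 0.61  -0.088  0.267] [ 0.488 -0.124  0.255] [ 0.77  -0.067  0.295]
scene shade/arm 919 [ 0.581 -0.076  0.233] [ 0.453 -0.12   0.2  ] [ 0.77  -0.032  0.247]
scene platetop 391 [ 0.531 -0.07   0.139] [ 0.461 -0.205  0.134] [0.761 0.016 0.144]
scene low 1481 [ 0.63  -0.078  0.018] [ 0.355 -0.349  0.012] [0.815 0.347 0.022]
[244 198  36  40 304] [ 0.5371 -0.0791] [0.1901 0.0219] 84.85812377929688
[270 205  23  23 146] [ 0.4751 -0.0482] [0.1159 0.0278] 85.43708801269531
[193 241   6   5  22] [ 0.7554 -0.1032] [0.0095 0.0152] 67.91017150878906
top handle 106 [ 0.494 -0.081  0.304] [ 0.483 -0.092  0.296] [ 0.505 -0.069  0.308]
top handle mid 149 [ 0.695 -0.103  0.261] [ 0.483 -0.124  0.255] [ 0.768 -0.069  0.294]
top shade/arm 1285 [ 0.528 -0.083  0.236] [ 0.449 -0.127  0.201] [ 0.756 -0.036  0.247]
top platetop 551 [ 0.519 -0.098  0.139] [ 0.461 -0.206  0.134] [0.749 0.013 0.144]
top low 2171 [ 0.577 -0.096  0.019] [ 0.361 -0.35   0.012] [0.812 0.349 0.022]
[285 209  28  12 188] [ 0.5414 -0.0205] [0.0669 0.019 ] 84.51969909667969
[340 220  33  13 230] [ 0.5266 -0.1649] [0.081  0.0184] 83.6474609375
[285 234  21   7  64] [ 0.4854 -0.0178] [0.0516 0.0067] 83.96786499023438
[303 245  10   4  17] [ 0.464 -0.051] [0.022  0.0057] 88.13140869140625
[338 244  27   8  83] [ 0.4712 -0.1575] [0.0652 0.0071] 84.08612060546875
```

View pics/c.png

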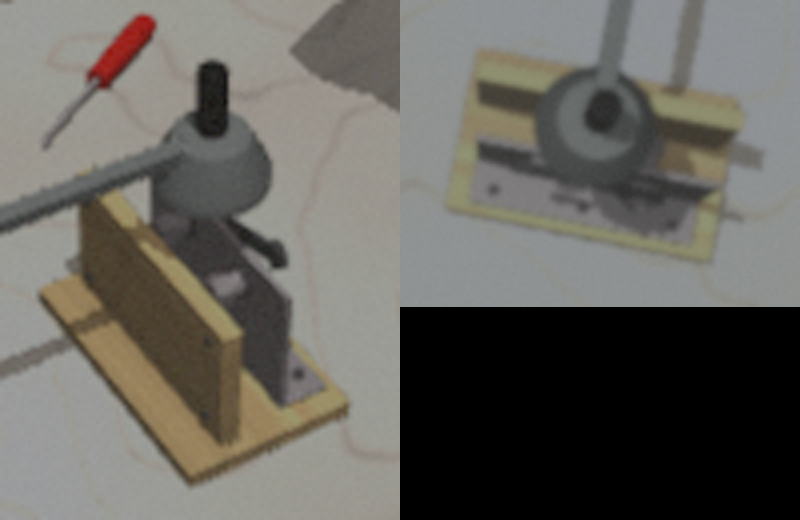

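The spanner handle points to +y and ends mid-plate, so its bolt is the one at y = -40 mm. The other head, at (225,285) in the crop, is the decoy. I'll swing the lamp to the left (+y).

```bash
cat >> h.py <<'E'
def go(pos,zdir=None):
    "shift in current tool axes (cm) and yaw about tool x (deg) so that tool z lies along +-zdir"
    s=read_state(); R=Ro.from_rotvec(s["tcp_rot"]).as_matrix()
    print("t",round(s["time"],2),"p",s["tool_pos"].round(4),"F",s["wrist_force"].round(1),"w",round(s["width"],3)); print(R.round(3))
    print("shift cm",(100*R.T@(np.array(pos)-s["tool_pos"])).round(2))
    if zdir is not None:
        z=R.T@np.array([*zdir,0]); a=np.degrees(np.arctan2(-z[1],z[2])); a=(a+90)%180-90
        print("yaw deg about tool x",a.round(2),"q6",s["q"][5].round(2))
E
python3 -c "
from h import *
go((.495,-.08,.345),(.09,.995))"
```

```text
t 0.1 p [ 0.2501 -0.6263  0.2301] F [-0.6 -0.5 -0.2] w 1.001
[[-0.001  0.929  0.371]
 [ 0.002  0.371 -0.929]
 [-1.     0.    -0.002]]
shift cm [-11.4   43.   -41.67]
yaw deg about tool x 26.93 q6 -0.04
```

{"op": "carry_out", "data": {"offset": [[-0.76,2.87,-2.78],[-0.76,2.87,-2.78],[-0.76,2.87,-2.78],[-0.76,2.87,-2.78],[-0.76,2.87,-2.78]], "delta_rot": [[0,0,0],[0,0,0],[0,0,0],[0,0,0],[0,0,0]]}}

```text
time: 0.52
tool_pos: [0.3321, -0.4427, 0.2689]
tcp_rot: [0.926, 1.366, -0.925]
wrist_force: [1.0, 0.2, -0.0]
width: 1.001
```

{"op": "carry_out", "data": {"offset": [[-0.76,2.87,-2.78],[-0.76,2.87,-2.78],[-0.76,2.87,-2.78],[-0.76,2.87,-2.78],[-0.76,2.87,-2.78]], "delta_rot": [[0,0,0],[0,0,0],[0,0,0],[0,0,0],[0,0,0]]}}

```text
time: 0.93
tool_pos: [0.4138, -0.2603, 0.3073]
tcp_rot: [0.926, 1.365, -0.925]
wrist_force: [0.8, -0.1, 0.3]
width: 1.001
```

{"op": "carry_out", "data": {"offset": [[-0.76,2.87,-2.78],[-0.76,2.87,-2.78],[-0.76,2.87,-2.78],[-0.76,2.87,-2.78],[-0.76,2.87,-2.78]], "delta_rot": [[0,0,0],[0,0,0],[0,0,0],[0,0,0],[0,0,0]]}}

```text
time: 1.35
tool_pos: [0.4955, -0.078, 0.3454]
tcp_rot: [0.925, 1.365, -0.925]
wrist_force: [0.8, -0.2, -0.5]
width: 1.001
```

{"op": "carry_out", "data": {"offset": [[0,0,0],[0,0,0],[0,0,0],[0,0,0],[0,0,0]], "delta_rot": [[6.7,0,0],[6.7,0,0],[6.7,0,0],[6.7,0,0],[0,0,0]]}}

```text
time: 1.77
tool_pos: [0.4952, -0.0796, 0.3447]
tcp_rot: [1.275, 1.166, -1.276]
wrist_force: [-0.3, 0.2, -0.2]
width: 1.0
```

```bash
python3 -c "
from h import *
go((.495,-.08,.270),(.09,.995))"
```

```text
t 1.77 p [ 0.4952 -0.0796  0.3447] F [-0.3  0.2 -0.2] w 1.0
[[-0.001  0.996 -0.09 ]
 [ 0.    -0.09  -0.996]
 [-1.    -0.001 -0.   ]]
shift cm [ 7.47 -0.01  0.04]
yaw deg about tool x 0.0 q6 1.45
```

{"op": "carry_out", "data": {"offset": [[2.5,0,0],[2.5,0,0],[2.4,0,0],[0,0,0],[0,0,0]], "delta_rot": [[0,0,0],[0,0,0],[0,0,0],[0,0,0],[0,0,0]]}}

```text
time: 2.18
tool_pos: [0.4942, -0.0799, 0.2697]
tcp_rot: [1.271, 1.171, -1.275]
wrist_force: [0.5, -0.4, 0.8]
width: 1.002
```

{"op": "carry_out", "data": {"offset": [[0,0,0],[0,0,0],[0,0,0],[0,0,0],[0,0,0]], "delta_rot": [[0,0,0],[0,0,0],[0,0,0],[0,0,0],[0,0,0]], "fingers": -1, "newtons": 25}}

```text
time: 2.6
tool_pos: [0.496, -0.0801, 0.2724]
tcp_rot: [1.274, 1.165, -1.272]
wrist_force: [0.8, -0.5, 0.8]
width: 0.298
```

{"op": "carry_out", "data": {"offset": [[0,0,0],[0,0,0],[0,0,0],[0,0,0],[0,0,0]], "delta_rot": [[0,0,0],[0,0,0],[0,0,0],[0,0,0],[0,0,0]]}}

```text
time: 3.02
tool_pos: [0.496, -0.0802, 0.2724]
tcp_rot: [1.274, 1.165, -1.273]
wrist_force: [0.1, -0.4, 5.9]
width: 0.273
```

Run:
```python
from h import *
go((.495,-.08,.270))
s=read_state();p=s["tool_pos"];R=Ro.from_rotvec(s["tcp_rot"]).as_matrix()
pv=np.array([.755,-.105]); v=p[:2]-pv; print("radius",np.hypot(*v)); v*=.26/np.hypot(*v)
prev=None
for i in range(0,26):
    a=-i*.9/25; w=np.array([v[0]*np.cos(a)-v[1]*np.sin(a),v[0]*np.sin(a)+v[1]*np.cos(a)])+pv
    if prev is not None: print((100*R.T@np.array([*(w-prev),0])).round(2)[1:], w.round(3) if i%5==0 else "")
    prev=w
```

```text
t 3.02 p [ 0.496  -0.0802  0.2724] F [ 0.1 -0.4  5.9] w 0.273
[[ 0.002  0.996 -0.088]
 [-0.    -0.088 -0.996]
 [-1.     0.002  0.   ]]
shift cm [ 0.24 -0.1  -0.01]
radius 0.26023225600740757
[ 0.02 -0.94] 
[ 0.06 -0.93] 
[ 0.09 -0.93] 
[ 0.12 -0.93] 
[ 0.16 -0.92] [ 0.505 -0.034]
[ 0.19 -0.92] 
[ 0.22 -0.91] 
[ 0.26 -0.9 ] 
[ 0.29 -0.89] 
[ 0.32 -0.88] [0.522 0.009]
[ 0.35 -0.87] 
[ 0.38 -0.85] 
[ 0.41 -0.84] 
[ 0.44 -0.82] 
[ 0.47 -0.81] [0.546 0.049]
[ 0.5  -0.79] 
[ 0.53 -0.77] 
[ 0.56 -0.75] 
[ 0.58 -0.73] 
[ 0.61 -0.71] [0.577 0.084]
[ 0.63 -0.69] 
[ 0.66 -0.66] 
[ 0.68 -0.64] 
[ 0.71 -0.62] 
[ 0.73 -0.59] [0.614 0.113]
```

{"op": "carry_out", "data": {"offset": [[0,0.02,-0.94],[0,0.06,-0.93],[0,0.09,-0.93],[0,0.12,-0.93],[0,0.16,-0.92]], "delta_rot": [[0,0,0],[0,0,0],[0,0,0],[0,0,0],[0,0,0]]}}

```text
time: 3.43
tool_pos: [0.5036, -0.0347, 0.2723]
tcp_rot: [1.273, 1.165, -1.276]
wrist_force: [-6.8, -2.5, 6.3]
width: 0.274
```

{"op": "carry_out", "data": {"offset": [[0,0.19,-0.92],[0,0.22,-0.91],[0,0.26,-0.9],[0,0.29,-0.89],[0,0.32,-0.88]], "delta_rot": [[0,0,0],[0,0,0],[0,0,0],[0,0,0],[0,0,0]]}}

```text
time: 3.85
tool_pos: [0.5204, 0.0093, 0.2721]
tcp_rot: [1.273, 1.165, -1.275]
wrist_force: [-1.6, -1.9, 5.4]
width: 0.275
```

{"op": "carry_out", "data": {"offset": [[0,0.35,-0.87],[0,0.38,-0.85],[0,0.41,-0.84],[0,0.44,-0.82],[0,0.47,-0.81]], "delta_rot": [[0,0,0],[0,0,0],[0,0,0],[0,0,0],[0,0,0]]}}

```text
time: 4.27
tool_pos: [0.5444, 0.0493, 0.2719]
tcp_rot: [1.273, 1.166, -1.276]
wrist_force: [-3.6, -2.5, 6.7]
width: 0.271
```

{"op": "carry_out", "data": {"offset": [[0,0.5,-0.79],[0,0.53,-0.77],[0,0.56,-0.75],[0,0.58,-0.73],[0,0.61,-0.71]], "delta_rot": [[0,0,0],[0,0,0],[0,0,0],[0,0,0],[0,0,0]]}}

```text
time: 4.68
tool_pos: [0.5757, 0.0841, 0.2718]
tcp_rot: [1.273, 1.165, -1.275]
wrist_force: [-5.2, -1.8, 5.8]
width: 0.273
```

{"op": "carry_out", "data": {"offset": [[0,0.63,-0.69],[0,0.66,-0.66],[0,0.68,-0.64],[0,0.71,-0.62],[0,0,0]], "delta_rot": [[0,0,0],[0,0,0],[0,0,0],[0,0,0],[0,0,0]]}}

```text
time: 5.1
tool_pos: [0.6062, 0.109, 0.2717]
tcp_rot: [1.275, 1.166, -1.273]
wrist_force: [1.1, 0.2, 4.4]
width: 0.272
```

{"op": "carry_out", "data": {"offset": [[0,0,0],[0,0,0],[0,0,0],[0,0,0],[0,0,0]], "delta_rot": [[0,0,0],[0,0,0],[0,0,0],[0,0,0],[0,0,0]]}}

```text
time: 5.52
tool_pos: [0.605, 0.1082, 0.2717]
tcp_rot: [1.275, 1.166, -1.273]
wrist_force: [1.2, 1.4, 4.2]
width: 0.275
```

{"op": "carry_out", "data": {"offset": [[0,0,0],[0,0,0],[0,0,0],[0,0,0],[0,0,0]], "delta_rot": [[0,0,0],[0,0,0],[0,0,0],[0,0,0],[0,0,0]], "fingers": 1}}

```text
time: 5.93
tool_pos: [0.6044, 0.108, 0.2706]
tcp_rot: [1.273, 1.167, -1.275]
wrist_force: [-0.2, 0.5, -0.3]
width: 0.957
```

{"op": "carry_out", "data": {"offset": [[-1.5,0,0],[-2,0,0],[-2,0,0],[-2,0,0],[0,0,0]], "delta_rot": [[0,0,0],[0,0,0],[0,0,0],[0,0,0],[0,0,0]]}}

```text
time: 6.35
tool_pos: [0.6067, 0.1083, 0.3515]
tcp_rot: [1.278, 1.162, -1.267]
wrist_force: [0.1, 0.3, 0.3]
width: 0.997
```

```bash
python3 -c "
from h import *
go((.499,-.133,.345),(.102,.995))"
```

```text
t 6.35 p [0.6067 0.1083 0.3515] F [0.1 0.3 0.3] w 0.997
[[ 0.008  0.996 -0.088]
 [ 0.001 -0.088 -0.996]
 [-1.     0.008 -0.002]]
shift cm [ 0.54 -8.62 24.99]
yaw deg about tool x 0.82 q6 1.8
```

{"op": "carry_out", "data": {"offset": [[0,-0.86,2.5],[0,-0.86,2.5],[0,-0.86,2.5],[0,-0.86,2.5],[0,-0.86,2.5]], "delta_rot": [[0.8,0,0],[0,0,0],[0,0,0],[0,0,0],[0,0,0]]}}

```text
time: 6.77
tool_pos: [0.5487, -0.0129, 0.3451]
tcp_rot: [1.283, 1.16, -1.285]
wrist_force: [0.4, 0.6, -0.1]
width: 1.001
```

{"op": "carry_out", "data": {"offset": [[1,-0.86,2.5],[1,-0.86,2.5],[1,-0.86,2.5],[1,-0.86,2.5],[1,-0.86,2.5]], "delta_rot": [[0,0,0],[0,0,0],[0,0,0],[0,0,0],[0,0,0]]}}

```text
time: 7.18
tool_pos: [0.493, -0.1329, 0.2949]
tcp_rot: [1.283, 1.16, -1.284]
wrist_force: [0.3, -0.6, -0.2]
width: 1.003
```

{"op": "carry_out", "data": {"offset": [[1,0,0],[1,0,0],[0,0,0],[0,0,0],[0,0,0]], "delta_rot": [[0,0,0],[0,0,0],[0,0,0],[0,0,0],[0,0,0]]}}

```text
time: 7.6
tool_pos: [0.4948, -0.1312, 0.2765]
tcp_rot: [1.283, 1.16, -1.283]
wrist_force: [0.5, 1.0, -0.7]
width: 0.997
```

Run:
```python
from h import *
s=read_state(); p,d=read_camera("wrist"); np.savez("wrist",p=p,d=d,pos=s["tool_pos"],rot=s["tcp_rot"])
print(s["time"],s["tool_pos"])
p2,d2=read_camera("scene"); np.savez("scene2",p=p2,d=d2)
cv2.imwrite("pics/w.png",cv2.cvtColor(p,cv2.COLOR_RGB2BGR))
cv2.imwrite("pics/s2.png",cv2.resize(cv2.cvtColor(p2[140:290,210:360],cv2.COLOR_RGB2BGR),None,fx=4,fy=4,interpolation=2))
```

```text
7.6 [ 0.49475887 -0.13115553  0.27648853]
```

View pics/w.png

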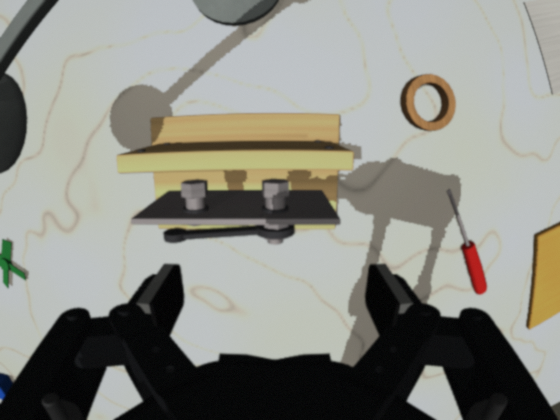

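View pics/s2.png

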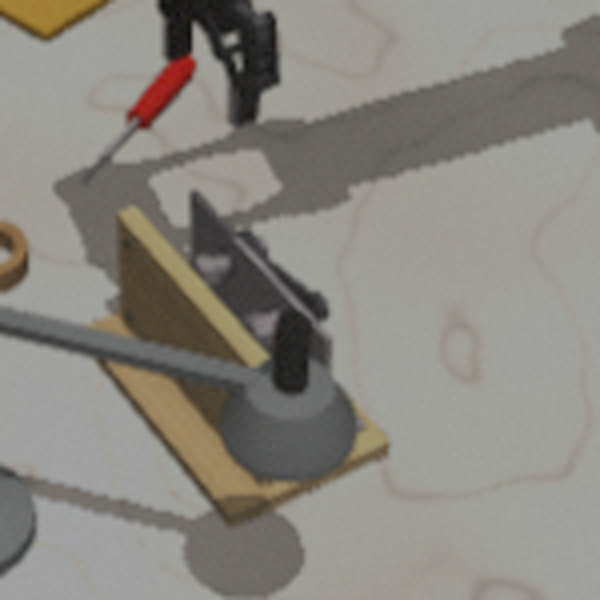

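The wrist view shows the spanner's bolt head at (275,190) and the decoy head at (194,190). The plate's top edge is near row 222 and the backboard's near row 160. I'll measure the head by casting rays and check it against the depth.

```bash
cat >> h.py <<'E'
def wpts(d,pos,rot):
    c=get_calibration("wrist"); v,u=np.mgrid[0:420,0:560]; x=(u-c["cx"])/c["fx"];y=(v-c["cy"])/c["fy"];r=np.hypot(x,y)+1e-9
    ray=np.stack([x/r*np.tan(r),y/r*np.tan(r),np.ones_like(r)],-1)
    M=c["mount"]; Rw=Ro.from_rotvec(rot).as_matrix()
    o=pos+Rw@M[:3,3]; D=ray@(Rw@M[:3,:3]).T
    return o,D,o+D*d[...,None]
E
python3 - <<'E'
from h import *
z=np.load("wrist.npz"); o,D,P=wpts(z["d"],z["pos"],z["rot"])
cx=np.array([.995,-.102]);cy=np.array([.102,.995]);O=np.array([.481,-.091])
S=np.stack([(P[...,:2]-O)@cx,(P[...,:2]-O)@cy,P[...,2]],-1)
for nm,(r0,r1,c0,c1) in(("head",(176,212,255,300)),("decoy",(176,212,175,215))):
    q=S[r0:r1,c0:c1].reshape(-1,3); dd=z["d"][r0:r1,c0:c1].ravel()
    q=q[(dd>0)&(q[:,2]>.112)&(q[:,2]<.13)&(q[:,0]>.004)&(q[:,0]<.036)]
    print(nm,len(q)); h=q[(q[:,0]>.012)]; print(q.min(0).round(4),q.max(0).round(4),np.median(h,0).round(4))
for (u,v) in ((262,185),(289,185),(275,181)):
    X=o+D[v,u]*((.122-o[2])/D[v,u,2]); print(u,v,((X[:2]-O)@cx).round(4),((X[:2]-O)@cy).round(4))
for nm,zz in(("plate",.14),("board",.138)):
    m=(abs(S[...,2]-zz)<.004)&(abs(S[...,1])<.11)&(z["d"]>0)&((S[...,0]<.02)&(S[...,0]>-.012) if nm=="plate" else S[...,0]>.03)
    q=S[m]; y=q[:,1]; print(nm,len(q),np.polyfit(y,q[:,0],1).round(4),y.min(),y.max(),np.percentile(q[:,0],[2,98]).round(4))
# spanner angle
m=(z["p"].max(-1)<90)&(S[...,0]<-.012)&(S[...,0]>-.035)&(abs(S[...,1])<.1)&(S[...,2]>.08)&(S[...,2]<.17)
q=S[m]; print("spanner",len(q),np.polyfit(q[:,1],q[:,2],1).round(3),q.min(0).round(3),q.max(0).round(3))
E
```

```text
head 627
[ 0.004  -0.053   0.1121] [ 0.0299 -0.0289  0.125 ] [ 0.0224 -0.0405  0.1199]
decoy 594
[0.004  0.0272 0.1121] [0.0303 0.0521 0.1245] [0.0224 0.0378 0.1195]
262 185 0.028 -0.0283
289 185 0.028 -0.0535
275 181 0.0318 -0.0404
plate 1409 [ 0.0013 -0.0016] -0.10023818697022384 0.0993049641058373 [-0.0046  0.0009]
board 4726 [-0.0013  0.0542] -0.10990029283418495 0.1098980279584452 [0.0455 0.0626]
spanner 1250 [0.117 0.126] [-0.026 -0.059  0.109] [-0.014  0.068  0.143]
```

```bash
python3 -c "
from h import *
go((.4997,-.1338,.16),(.102,.995))"
```

```text
t 7.7 p [ 0.495  -0.1313  0.2771] F [-0.4  0.6 -0.2] w 1.002
[[ 0.001  0.995 -0.1  ]
 [-0.    -0.1   -0.995]
 [-1.     0.001  0.   ]]
shift cm [11.71  0.48  0.2 ]
yaw deg about tool x 0.1 q6 1.36
```

{"op": "carry_out", "data": {"offset": [[3,0.25,0.1],[3,0.25,0.1],[3,0,0],[2.7,0,0],[0,0,0]], "delta_rot": [[0.1,0,0],[0,0,0],[0,0,0],[0,0,0],[0,0,0]]}}

```text
time: 8.12
tool_pos: [0.4952, -0.1327, 0.1538]
tcp_rot: [1.282, 1.168, -1.29]
wrist_force: [-0.8, 0.8, -0.4]
width: 0.998
```

{"op": "carry_out", "data": {"offset": [[0,0,0],[0,0,0],[0,0,0],[0,0,0],[0,0,0]], "delta_rot": [[0,0,0],[0,0,0],[0,0,0],[0,0,0],[0,0,0]]}}

```text
time: 8.53
tool_pos: [0.5002, -0.1349, 0.1613]
tcp_rot: [1.286, 1.155, -1.283]
wrist_force: [0.5, -0.6, 1.4]
width: 0.997
```

```bash
python3 -c "
from h import *
go((.4997,-.1338,.09),(.102,.995))
s=read_state(); p,d=read_camera('wrist'); o,D,P=wpts(d,s['tool_pos'],s['tcp_rot'])
cv2.imwrite('pics/w2.png',cv2.cvtColor(p,cv2.COLOR_RGB2BGR))
R=Ro.from_rotvec(s['tcp_rot']).as_matrix(); T=(P-s['tool_pos'])@R
for n,zz,y0,y1 in(('plate',.14,-.05,0),('board',.138,.01,.06)):
    m=(abs(P[...,2]-zz)<.004)&(T[...,1]>y0)&(T[...,1]<y1)&(abs(T[...,2])<.05)&(d>0); print(n,m.sum(),np.percentile(T[m][:,1],[2,50,98]).round(4) if m.any() else '')
m=(P[...,2]>.115)&(P[...,2]<.128)&(abs(T[...,1])<.012)&(abs(T[...,2])<.025)&(d>0)
print('head',m.sum(),T[m].min(0).round(4),T[m].max(0).round(4)) if m.any() else 0
"
```

```text
t 8.53 p [ 0.5002 -0.1349  0.1613] F [ 0.5 -0.6  1.4] w 0.997
[[ 0.003  0.995 -0.103]
 [-0.001 -0.103 -0.995]
 [-1.     0.003  0.001]]
shift cm [ 7.13 -0.09 -0.11]
yaw deg about tool x -0.09 q6 1.36
plate 1856 [-0.0284 -0.0246 -0.0223]
board 6128 [0.0218 0.0308 0.0391]
head 999 [ 0.0369 -0.012  -0.0127] [0.0463 0.0064 0.0117]
```

View pics/w2.png

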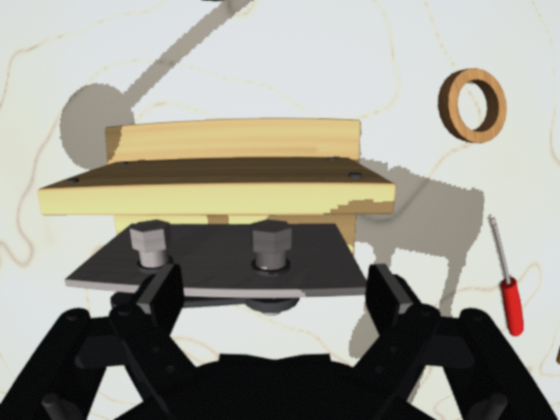

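The jaws are centred: the gap faces are at -22 and +22 mm in tool y, and the head is at about -0.5 mm in tool z. I'll descend slowly.

{"op": "carry_out", "data": {"offset": [[0.7,0,0],[0.9,0,0],[0.9,0,0],[0.9,0,0],[0.9,0,0]], "delta_rot": [[0,0,0],[0,0,0],[0,0,0],[0,0,0],[0,0,0]]}}

```text
time: 9.0
tool_pos: [0.4982, -0.1343, 0.1146]
tcp_rot: [1.285, 1.16, -1.286]
wrist_force: [0.3, 0.2, -0.3]
width: 0.998
```

{"op": "carry_out", "data": {"offset": [[0.9,0,0],[0.8,0,0],[0.6,0,0],[0.4,0,0],[0.1,0,0]], "delta_rot": [[0,0,0],[0,0,0],[0,0,0],[0,0,0],[0,0,0]]}}

```text
time: 9.42
tool_pos: [0.4984, -0.1343, 0.0872]
tcp_rot: [1.285, 1.16, -1.286]
wrist_force: [-0.1, 0.7, -0.7]
width: 1.004
```

```bash
python3 -c "
from h import *
go((.4997,-.1338,.09),(.102,.995))"
```

```text
t 9.42 p [ 0.4984 -0.1343  0.0872] F [-0.1  0.7 -0.7] w 1.004
[[-0.001  0.995 -0.103]
 [ 0.    -0.103 -0.995]
 [-1.    -0.002 -0.   ]]
shift cm [-0.28  0.13 -0.07]
yaw deg about tool x -0.08 q6 1.36
```

Clear of contact and in place. Now I'll grip.

{"op": "carry_out", "data": {"offset": [[0,0,0],[0,0,0],[0,0,0],[0,0,0],[0,0,0]], "delta_rot": [[0,0,0],[0,0,0],[0,0,0],[0,0,0],[0,0,0]], "fingers": -1, "newtons": 60}}

```text
time: 9.83
tool_pos: [0.4995, -0.1328, 0.089]
tcp_rot: [1.29, 1.159, -1.284]
wrist_force: [2.5, 30.1, 13.2]
width: 0.298
```

{"op": "carry_out", "data": {"offset": [[0,0,0],[0,0,0],[0,0,0],[0,0,0],[0,0,0]], "delta_rot": [[0,0,0],[0,0,0],[0,0,0],[0,0,0],[0,0,0]]}}

```text
time: 10.25
tool_pos: [0.4996, -0.1322, 0.0893]
tcp_rot: [1.289, 1.16, -1.283]
wrist_force: [0.5, 9.5, 5.6]
width: 0.275
```

{"op": "carry_out", "data": {"offset": [[0,0,0],[0,0,0],[0,0,0],[0,0,0],[0,0,0]], "delta_rot": [[0,0,0],[0,0,0],[0,0,0],[0,0,0],[0,0,0]]}}

```text
time: 10.67
tool_pos: [0.4996, -0.1323, 0.0893]
tcp_rot: [1.289, 1.16, -1.283]
wrist_force: [-0.3, 9.4, 6.2]
width: 0.278
```

```bash
python3 -c "
from h import *
go((.4997,-.1338,.09),(.102,.995))
for k in range(2):
  s=read_state(); p,d=read_camera('wrist'); np.savez('g%d'%k,p=p,d=d,t=s['time'])
cv2.imwrite('pics/w3.png',cv2.cvtColor(p,cv2.COLOR_RGB2BGR))"
```

```text
t 10.67 p [ 0.4996 -0.1323  0.0893] F [-0.3  9.4  6.2] w 0.278
[[ 0.001  0.995 -0.104]
 [ 0.004 -0.104 -0.995]
 [-1.     0.001 -0.004]]
shift cm [-0.07  0.03  0.15]
yaw deg about tool x -0.13 q6 1.36
```

View pics/w3.png

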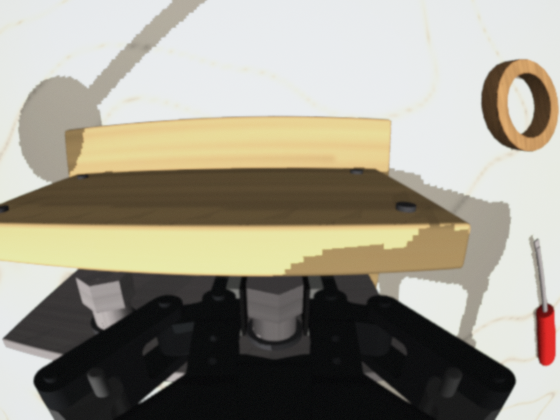

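The pads hold the head at (275,300), with an opening of 23.6 mm against the 24 mm flats. I'll hold a little longer and compare scene views to check that the bolt and lamp are still.

```bash
python3 -c "
from h import *
p,d=read_camera('scene'); np.savez('sa',p=p,d=d)"
```

{"op": "carry_out", "data": {"offset": [[0,0,0],[0,0,0],[0,0,0],[0,0,0],[0,0,0]], "delta_rot": [[0,0,0],[0,0,0],[0,0,0],[0,0,0],[0,0,0]]}}

```text
time: 11.23
tool_pos: [0.4996, -0.1323, 0.0893]
tcp_rot: [1.289, 1.16, -1.283]
wrist_force: [-0.2, 9.4, 4.4]
width: 0.271
```

{"op": "carry_out", "data": {"offset": [[0,0,0],[0,0,0],[0,0,0],[0,0,0],[0,0,0]], "delta_rot": [[0,0,0],[0,0,0],[0,0,0],[0,0,0],[0,0,0]]}}

```text
time: 11.65
tool_pos: [0.4996, -0.1323, 0.0893]
tcp_rot: [1.289, 1.16, -1.283]
wrist_force: [-0.1, 8.9, 4.9]
width: 0.277
```

{"op": "carry_out", "data": {"offset": [[0,0,0],[0,0,0],[0,0,0],[0,0,0],[0,0,0]], "delta_rot": [[0,0,0],[0,0,0],[0,0,0],[0,0,0],[0,0,0]]}}

```text
time: 12.07
tool_pos: [0.4996, -0.1323, 0.0893]
tcp_rot: [1.289, 1.16, -1.283]
wrist_force: [-0.3, 8.6, 5.1]
width: 0.274
```

{"op": "carry_out", "data": {"offset": [[0,0,0],[0,0,0],[0,0,0],[0,0,0],[0,0,0]], "delta_rot": [[0,0,0],[0,0,0],[0,0,0],[0,0,0],[0,0,0]]}}

```text
time: 12.48
tool_pos: [0.4996, -0.1323, 0.0893]
tcp_rot: [1.289, 1.16, -1.283]
wrist_force: [1.0, 8.9, 4.9]
width: 0.273
```

{"op": "carry_out", "data": {"offset": [[0,0,0],[0,0,0],[0,0,0],[0,0,0],[0,0,0]], "delta_rot": [[0,0,0],[0,0,0],[0,0,0],[0,0,0],[0,0,0]]}}

```text
time: 12.9
tool_pos: [0.4996, -0.1323, 0.0893]
tcp_rot: [1.289, 1.16, -1.283]
wrist_force: [-0.2, 10.0, 4.4]
width: 0.269
```

Run:
```python
from h import *
a=np.load('sa.npz'); c=get_calibration("scene")
p,d=read_camera('scene'); b=dict(p=p,d=d)
O=np.array([.482,-.091])
for z in(a,b):
    P=pts("scene",z["d"],c); X=(P[...,:2]-O)@np.array([.995,-.102]); Y=(P[...,:2]-O)@np.array([.102,.995]); Z=P[...,2]
    m=(X<-.013)&(X>-.04)&(Y>-.02)&(Y<.09)&(Z>.08)&(Z<.17)&(z["p"].max(-1)<100)
    h=(Z>.29)&(Z<.31)&(P[...,0]>.5)&(P[...,0]<.7)&(P[...,1]>.03)&(P[...,1]<.2)
    print("spanner",m.sum(),np.polyfit(Y[m],Z[m],1).round(4) if m.sum()>10 else "","lamp",P[h].mean(0).round(4))
df=cv2.absdiff(a["p"],p).max(-1)[185:235,250:310]; print("diff",df.max(),df.mean())
go((.4997,-.1338,.09))
```

```text
spanner 53 [0.1171 0.1245] lamp [0.6115 0.1091 0.3016]
spanner 50 [0.1283 0.1244] lamp [0.612  0.1102 0.3019]
diff 22 3.1206666666666667
t 12.95 p [ 0.4996 -0.1323  0.0893] F [0.  9.4 5.1] w 0.273
[[ 0.001  0.995 -0.104]
 [ 0.004 -0.104 -0.995]
 [-1.     0.001 -0.004]]
shift cm [-0.07  0.03  0.15]
```

```bash
python3 -c "
from workcell import *
print(finish_job())"
```

```text
the job is handed in; nothing more can be done
None
```

I swung the lamp clear, gripped the head of the bolt with the spanner, and handed the job in at about 13 s while still holding it. No verdict was reported.

- **Lamp:** I gripped its handle and swung it to the robot's left, with about 270 mm between handle and bolt head, seen from above. It stood still in the last two scene views, within about 1 mm.
- **Grip:** The head is held at 60 N, and the jaw opening of about 23 mm fits its 24 mm flats. The grasp point is about 2 mm from the measured head centre.
- **Bolt:** Two scene views about 2.2 s apart showed the spanner slope at 0.117, then 0.128. That change is within the measuring noise. A free bolt would have dropped by 0.02 to 0.03 in that time, so it is not sinking.
- **Forces and bench:** The wrist force peaked at about 33 N in the readings as the jaws closed, then settled near 10 N. I did not measure the loose things again at the end. The tool came near none of them, and the last wrist picture shows the tape core and screwdriver lying free.

No check failed. The weakest one is the spanner check, which rests on only about 50 pixels.

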